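# Move a cleaned bushing with spring tongs

## Task

The bronze bushing has been degreased and must not be touched by the gripper: take the spring tongs from their stand, squeeze them on the bushing in the aluminium tray, and set it down gently, standing upright, in the wheel cap that lies hollow side up. Then put the tongs back upright in their stand, let go, and leave everything else where it is.

Things in the scene. Friction and masses are not known exactly. Their poses are not given: they have to be found in the camera images.
- tongs: Loose sprung steel tongs, 80 g, 108 mm tall, standing upright, tips down and jaws open, in the stand's well. Two arms hang from a 20 mm crown and spread along the tongs' y axis, each with a black rubber roll (14 mm diameter, 20 mm long) for gripping. Origin: between the jaws at foot level; z up. To use: straddle from above and squeeze the two rolls along y.
- tongs_grip (a point): Midway between the two rubber rolls, 66 mm above the feet: close the fingers here, along y. Width over the rolls: 58 mm open, 47 mm with the jaws on the bushing, 40 mm shut. A preloaded spring resists with 4.5 N at first, 7 N at the bushing. Squeezed to 55 mm the tongs can be carried, jaws still open; a 25 N grip then holds the bushing firmly. Crown top 42 mm above.
- tongs_tip (a point): Midway between the jaws, 10 mm above the feet; axes as the tongs. Jaws: plates 20 mm wide (x), 18 mm tall from the feet up, 5 mm thick; gap 51 mm open, about 44 mm with the rolls squeezed to 55 mm, 22 mm at 47 mm (2.5 mm per mm of squeeze). Over the outside the open feet measure 62 mm.
- tongs_arm_l (a joint): Squeeze of one tong arm (the other follows), rad: 0 = open, about 0.146 = jaws on the bushing, 0.25 = shut.
- stand: Fixed grey plastic stand of the tongs: an open-topped well on a foot plate 60 by 104 mm. Origin under its centre on the bench. Well 30 mm (x) by 74 mm (y) inside, walls 4 mm, rim 32 mm high, floor 4 mm above the bench; the tongs stand on that floor, their y along the stand's y (either way round).
- bushing: Loose bronze bushing, a plain tube 22 mm outside, 14 mm inside, 24 mm tall, about 50 g, standing upright in the tray. Origin at the centre of its lower face, z up.
- tray: Fixed shallow aluminium tray, 120 mm (x) by 200 mm (y), floor 3 mm above the bench, rim 12 mm high and 3 mm thick. Origin under its centre. The bushing stands near one end and the socket near the other, about 94 mm apart.
- cap_up: Loose black nylon wheel cap lying hollow side up, a shallow round dish: 80 mm outside at the foot, 92 mm at the rim, 22 mm high with three small clips to 27 mm, wall 3 mm, flat inner floor 4 mm above its origin (the centre of its underside) and about 74 mm wide; 70 g.
- cap_down: Loose black nylon wheel cap of the same size lying dome up, 92 mm across, 27 mm high at its hub; a bystander. Origin at the centre of its underside.
- socket: Loose steel spark plug socket standing upright in the tray, hexagonal foot 28 mm over the corners, round top 23 mm, 54 mm tall; a bystander. Origin at the centre of its underside.
- filter: Loose orange plastic fuel filter lying on the bench, a drum 40 mm across and 40 mm long with a stub at each end, 84 mm in all, along its x; a bystander. Origin at the centre of its underside.
- driver: Loose screwdriver with a grey handle, about 200 mm long, lying on the bench along its x beyond the tray; a bystander. Origin on the bench below its middle.

How it is judged:
On the way, in this order (a step that is already met when the one before it is completed fails the run):
1. the bushing is lifted at least 25 mm clear of the tray in the squeezed tongs (z of bushing in the frame of tray above 0.028 m and contact force between tongs and bushing above 0.5 N and contact force between the fingers and tongs above 0.5 N), for 0.2 s.
2. still held in the tongs, the bushing is lowered into the upturned cap to within 8 mm of its floor (horizontal distance between bushing and cap_up below 0.034 m and z of bushing in the frame of cap_up below 0.012 m and contact force between tongs and bushing above 0.3 N), for 0.05 s.
At the end, for the whole second after the job is handed in: The bushing stands upright (within 0.2 rad), at rest, on the upturned cap's floor, within 34 mm of its centre; the cap is flat and moved under 30 mm; the tongs rest in the stand's well, feet within 10 mm of its floor and 20 mm of its centre, leaning under 0.35 rad (horizontal distance between bushing and cap_up below 0.034 m and z of bushing in the frame of cap_up between 0.001 and 0.009 m and angle between bushing's own z axis and vertical below 0.2 rad and linear speed of each of bushing, tongs below 0.02 m/s and angle between cap_up's own z axis and vertical below 0.1 rad and distance of cap_up from where it was at the start of the episode below 0.03 m and horizontal distance between tongs and stand below 0.02 m and z of tongs in the frame of stand below 0.014 m and angle between tongs's own z axis and vertical below 0.35 rad); the robot touches nothing.
It fails at once if the robot itself touches the bushing (contact force between any of the fingers, the arm and bushing above 0.3 N).
It fails at once if the other wheel cap, the socket, the fuel filter or the screwdriver is shifted by more than 20 mm (distance of any of cap_down, socket, filter, driver from where it was at the start of the episode above 0.02 m).
It also fails if it takes over 59 s, if anything falls off the work surface, if the arm or the gripper's body presses on something with over 40 N, if the wrist force passes 120 N, or if a joint passes its speed limit or range.

## Robot

A 6-joint arm with a two-finger parallel gripper is mounted at the origin on the work surface. World frame = base frame: x ahead of the robot, y to its left, z up, the work surface at z = 0. Lengths are in m, angles in rad, forces in N, time in s.
With the tool pointing down it reaches from about 0.325 to 0.775 m from the base axis. Payload 9.3 kg.
Tool frame: the origin (TCP) lies at the very end of the fingers, on their centre line; the grasp point (between the pads) lies 19 mm behind it; z points along the fingers, y is the line along which they close (so a half turn about z gives the same grasp; the last joint's range is limited). The gripper opens to 85 mm and grips with 20 to 120 N. Pads are 22 mm wide; open, the fingers measure 114 mm over their backs; the gripper's body (76 mm by 85 mm) begins 54 mm behind the grasp point. The pads swing forward as they close: fully open they stand 13 mm farther back than shut.
Start: joints at [-1.358, 0.259, 0.021, 1.334, 0, 1.418], TCP at [0.197, -0.514, 0.231] pointing down, gripper open.
Joint ranges: [-3.04, 3.04], [-0.91, 1.82], [-1.04, 1.36], [-1.92, 1.95], [-1.52, 1.45], [-3.14, 3.14]. Speed limits (rad/s): [2.22, 2.22, 2.79, 3.14, 3.14, 3.14].

## Interface

Orientations are given as a unit quaternion [x, y, z, w].
In Python, from plant import manip, optics, ticket gives the robot as it stands.
- The arm moves only by the tool servo_tool, never from a script. Its argument "targets" is one flat list of numbers, 5 for each row, row after row: the shift along the tool's x, y, z in units of 60 mm (1.0 is 60 mm), then the turn about the tool's z in units of 5 degrees (1.0 is 5 degrees), then the closure, from -1 (fully open) to 1 (shut), so that 0 is half open. In form: [tx, ty, tz, twist, fingers, tx, ty, tz, twist, fingers, ...]. A call has 1 to 12 rows; each row is the pose to reach, as a shift and turn from the pose commanded when the call began, along the tool's axes at that moment; what a row does not reach only later rows make up. A row lasts 1/8 s, in which the tool goes at most 62.5 mm and 10.7 degrees, less where a joint would pass 70% of its speed; a pose out of reach is approached as far as the arm can. A call with a gripper value outside its range is refused whole. The fingers move at their own pace and stop on an object; the grip force is fixed at half the most. Time passes only in rows, so rows that repeat a pose let the fingers close. It gives the time, the measured TCP pose, the force, the opening and the grip force at its end, in the units of the state.
- manip.get_state(): the state, without advancing time (a new reading comes with each control period).
- optics.capture(name): name is "scene" or "top" or "wrist"; returns (picture, depth): 480x640x3 uint8, red, green, blue; 480x640 float32, m along the optical axis (not along the pixel's ray), 0 where there is no reading.
- optics.calibration(name): a dict with "mtx" (3x3 intrinsics, pixels), "k1" (the pictures are not rectified: a ray, as slopes to the right and down, at radius r is drawn at 1 + k1 r^2 times it, then the intrinsics apply), "origin" and "orientation" of the camera in the world; the wrist camera has in their place "tool_from_camera" (4x4, takes a point from camera to tool coordinates, whose origin is the TCP and whose axes are the flange's). Camera axes: x right, y up, looking along -z (the intrinsics and any distortion apply to the point x, -y, -z); pixel columns grow to the right and rows downward; lengths in m; the calibration is good to about 2 mm. A picture is of the moment at which its call begins: read the wrist's pose just before it. calibration takes no time and is no camera call.
- ticket.hand_in(): hands the job in; it is judged then, once.
The state is a dict: "t": time; "q": joint angles; "qvel": joint speeds; "effort": joint torques, N m; "tool_pos": TCP position; "eef_rot": TCP orientation; "wrist_force": force on the tool from outside, world axes, zero at the start; "moment": the same for the moment, N m; "width": finger opening in m; "finger_force": force on a finger pad.
Only numpy, scipy, OpenCV 4.12 (cv2) and the standard library are available. Lean on these libraries where they do the work, as an engineer would, in place of code of your own. Each camera call takes 0.05 s, during which the arm holds its last target. There are 200 camera calls.

## Working session

There is one attempt and no reset: what is moved stays moved. The work goes in short steps, Python scripts to look and compute and a tool call to move; the robot and the scene stay as the last step left them, time stands still between calls to the robot, and variables do not carry over. Pictures are saved under pics/ and viewed, at most 11 in all, crops included, and the job is handed in when it is done.

Besides the shell and the picture viewer there is one more tool, called after ">>>" as name(argument=value, ...) on one line, values as JSON. servo_tool: Moves the arm, as the interface text tells. Its arguments: {"type":"object","properties":{"targets":{"type":"array"}},"required":["targets"]}

```bash
mkdir -p pics; cat > h.py <<'E'
import numpy as np, cv2
from scipy.spatial.transform import Rotation as R
from plant import manip, optics, ticket
def cam(name, st=None):
    c=optics.calibration(name); K=np.array(c["mtx"])
    if "origin" in c:
        o=np.array(c["origin"]); q=np.array(c["orientation"])
        Rm=R.from_quat(q).as_matrix() if q.size==4 else q.reshape(3,3)
    else:
        T=np.array(c["tool_from_camera"]); Rt=R.from_quat(st["eef_rot"]).as_matrix()
        o=Rt@T[:3,3]+np.array(st["tool_pos"]); Rm=Rt@T[:3,:3]
    return K,c["k1"],o,Rm
def rays(C,uv):
    K,k1,o,Rm=C; uv=np.atleast_2d(uv).astype(float)
    d=np.c_[(uv[:,0]-K[0,2])/K[0,0],(uv[:,1]-K[1,2])/K[1,1]]; s=d.copy()
    for _ in range(20): s=d/(1+k1*(s**2).sum(1,keepdims=True))
    return np.c_[s[:,0],-s[:,1],-np.ones(len(s))]@Rm.T
def onplane(C,uv,z):
    r=rays(C,uv); o=C[2]; return o+r*((z-o[2])/r[:,2:])
def cloud(C,depth):
    v,u=np.mgrid[:480,:640]; r=rays(C,np.c_[u.ravel(),v.ravel()])
    return (C[2]+r*depth.reshape(-1,1)).reshape(480,640,3)
E
python3 - <<'E'
from h import *
for n in ("scene","top"):
    p,d=optics.capture(n); cv2.imwrite(f"pics/{n}0.png",p[:,:,::-1]); np.savez(f"{n}0.npz",p=p,d=d)
    C=cam(n); print(n,C[2],C[3][:,2],C[0][0,0],C[1])
s=manip.get_state(); print(s["t"],s["tool_pos"],R.from_quat(s["eef_rot"]).as_matrix().round(3),s["width"])
E
```

```text
scene [1.15608828 0.40865899 0.9318408 ] [0.51687021 0.37251201 0.77076584] 618.8896711839755 -0.07476448680977194
top [ 0.44027888 -0.02460917  0.90819079] [-0.17705667  0.00277963  0.98419673] 511.93610045897844 -0.03381913607630144
0.1 [ 0.19666291 -0.5133523   0.23072079] [[ 0.934  0.358 -0.   ]
 [ 0.358 -0.934  0.001]
 [ 0.    -0.001 -1.   ]] 0.08533766847050107
```

View pics/top0.png

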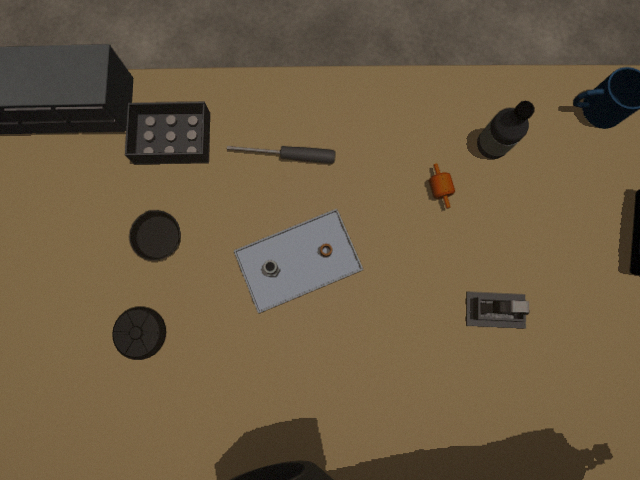

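View pics/scene0.png

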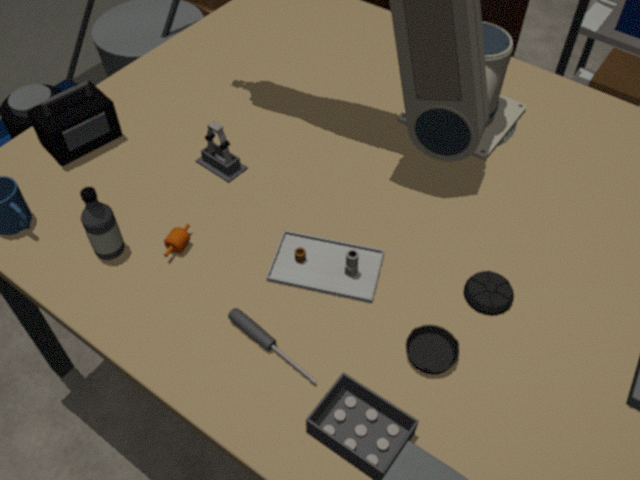

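The top view shows the stand with tongs at (497,310), the bushing at (326,250), the socket at (271,268), the hollow-up cap at (155,236) and the dome-up cap at (139,333). The scene view agrees. Next I'll measure positions.

```bash
python3 - <<'E'
from h import *
C=cam("top"); z=np.load("top0.npz"); p,d=z["p"],z["d"]; hsv=cv2.cvtColor(p,cv2.COLOR_RGB2HSV); P=cloud(C,d)
print("bench z",np.median(P[350:400,250:450,2]))
def comp(mask,box):
    m=np.zeros((480,640),np.uint8); x0,y0,x1,y1=box; m[y0:y1,x0:x1]=mask[y0:y1,x0:x1]
    c,_=cv2.findContours(m,0,2); return max(c,key=cv2.contourArea)
gray=hsv[...,1]<70
# stand plate: not-wood
c=comp((hsv[...,1]<90)&(d>0),(455,280,540,340)); r=cv2.minAreaRect(c); print("stand px",r)
b=cv2.boxPoints(r); print(b, onplane(C,b,0.004)[:,:2].round(4))
for n,box in(("up",(120,200,190,270)),("down",(105,300,175,365))):
    c=comp(hsv[...,2]<70,box); (e)=cv2.fitEllipse(cv2.convexHull(c)); print(n,e,onplane(C,[e[0]],0.022 if n=="up" else .01)[0].round(4))
c=comp((hsv[...,1]>90),(310,235,342,265)); r=cv2.minEnclosingCircle(c); print("bush",r,onplane(C,[r[0]],.015)[0].round(4), onplane(C,[r[0]],.027)[0].round(4))
c=comp((hsv[...,1]<90)|(hsv[...,0]>60),(225,200,370,320)); r=cv2.minAreaRect(c); print("tray",r,onplane(C,[r[0]],.012)[0].round(4),onplane(C,cv2.boxPoints(r),.012)[:,:2].round(4))
# clouds
for n,box,lo,hi in(("tong crown",(450,270,560,350),.1,.14),("tongs all",(450,270,560,350),.04,.14),("rim",(450,270,560,350),.025,.036),("bush",(310,235,342,265),.02,.04),("socket",(250,245,290,285),.045,.07),("capup",(110,190,200,280),.017,.03)):
    x0,y0,x1,y1=box; Q=P[y0:y1,x0:x1].reshape(-1,3); Q=Q[(Q[:,2]>lo)&(Q[:,2]<hi)]
    if len(Q): print(n,len(Q),Q.mean(0).round(4),Q.min(0).round(4),Q.max(0).round(4),cv2.minAreaRect(Q[:,:2].astype(np.float32)))
big=np.hstack([cv2.resize(p[280:340,450:550],None,fx=4,fy=4,interpolation=2),cv2.resize(p[220:280,300:360],None,fx=4,fy=4)]);cv2.imwrite("pics/crop1.png",big[:,:,::-1])
E
```

```text
bench z -0.001436470048418459
stand px ((497.3217468261719, 309.56610107421875), (63.420772552490234, 34.8564567565918), 2.862405300140381)
[[464.78058 325.38907]
 [466.52124 290.57608]
 [529.8629  293.74313]
 [528.12225 328.55612]] [[ 0.4446 -0.2849]
 [ 0.5053 -0.2918]
 [ 0.498  -0.4044]
 [ 0.4372 -0.3963]]
up ((154.79258728027344, 235.47317504882812), (50.96331024169922, 51.838043212890625), 47.54765701293945) [0.6082 0.2578 0.022 ]
down ((138.82073974609375, 332.7465515136719), (52.01039505004883, 54.8057975769043), 47.89777755737305) [0.4392 0.2825 0.01  ]
bush ((325.5, 249.75), 6.270068168640137) [ 0.5799 -0.0434  0.015 ] [ 0.578  -0.0431  0.027 ]
tray ((297.7688293457031, 260.205322265625), (68.94242858886719, 114.93833923339844), 67.83365631103516) [0.5623 0.0058 0.012 ] [[ 0.5821  0.1231]
 [ 0.6586 -0.0672]
 [ 0.5427 -0.1106]
 [ 0.4695  0.0762]]
tong crown 227 [ 0.4726 -0.3413  0.1094] [ 0.4629 -0.3569  0.1019] [ 0.4821 -0.3278  0.1138] ((0.4727897644042969, -0.34230268001556396), (0.029015634208917618, 0.017926819622516632), 85.04798889160156)
tongs all 465 [ 0.4728 -0.3324 
[... 233 characters left out ...]
0.4924 -0.2996  0.0347] ((0.47192540764808655, -0.3419624865055084), (0.0837392583489418, 0.03844033181667328), 86.15367889404297)
bush 80 [ 0.5789 -0.0444  0.0247] [ 0.5687 -0.0546  0.0203] [ 0.5891 -0.0335  0.0285] ((0.5790444612503052, -0.04401843249797821), (0.020935239270329475, 0.020402608439326286), 87.98789978027344)
socket 149 [0.5457 0.0506 0.0551] [0.5347 0.0395 0.0456] [0.5574 0.0612 0.0592] ((0.5455935001373291, 0.050950560718774796), (0.021825017407536507, 0.021209407597780228), 44.29109573364258)
capup 332 [0.6118 0.2636 0.0207] [0.5644 0.2145 0.017 ] [0.6551 0.3038 0.0282] ((0.6097856760025024, 0.2589920461177826), (0.09114423394203186, 0.08817318081855774), 4.91202449798584)
```

View pics/crop1.png

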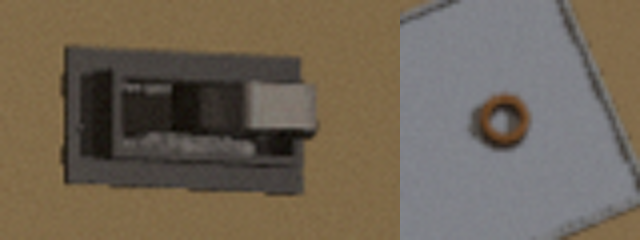

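The crop shows the tongs standing in the well with the crown at the right. The bushing is at about (505,122) in the crop. The stand centre is near (0.472, -0.342) with its long axis at 86.2°. I'll move above it.

>>> servo_tool(targets=[5.31, -1.03, 0, 5, -1, 5.31, -1.03, 0, 5, -1, 5.31, -1.03, 0, 5, -1, 5.31, -1.03, 0, 5, -1, 5.31, -1.03, 0, 5, -1, 5.31, -1.03, 0, 5, -1, 5.31, -1.03, 0, 5, -1, 5.31, -1.03, 0, 5, -1, 5.31, -1.03, 0, 5, -1, 5.31, -1.03, 0, 5, -1, 5.31, -1.03, 0, 5, -1])

```text
t: 1.48
tool_pos: [0.4717, -0.3423, 0.2314]
eef_rot: [0.999, -0.036, 0.0, 0.0]
wrist_force: [-0.3, 0.7, 0.2]
width: 0.0855
finger_force: 0.0
```

```bash
python3 - <<'E'
from h import *
s=manip.get_state(); C=cam("wrist",s); p,d=optics.capture("wrist"); cv2.imwrite("pics/w1.png",p[:,:,::-1]); np.savez("w1.npz",p=p,d=d)
print(s["t"],s["q"],s["tool_pos"],R.from_quat(s["eef_rot"]).as_matrix().round(3),C[2],C[3][:,2]); P=cloud(C,d).reshape(-1,3); P=P[d.ravel()>0]
for n,lo,hi in(("crown",.1,.13),("rim",.028,.037)):
    Q=P[(P[:,2]>lo)&(P[:,2]<hi)&(abs(P[:,0]-.472)<.05)&(abs(P[:,1]+.342)<.07)]
    print(n,len(Q),Q.mean(0).round(4),cv2.minAreaRect(Q[:,:2].astype(np.float32)))
E
```

```text
1.475 [-7.71701941e-01  3.15226206e-01  1.02086783e-01  1.35756036e+00
  9.46518267e-06  2.44133928e+00] [ 0.47173017 -0.34233654  0.23137265] [[ 0.997 -0.071  0.   ]
 [-0.071 -0.997 -0.   ]
 [ 0.     0.    -1.   ]] [ 0.55013604 -0.34779802  0.3747706 ] [ 0.30757223 -0.02247475  0.95125928]
crown 1088 [ 0.4737 -0.3441  0.112 ] ((0.47278791666030884, -0.34414270520210266), (0.030121177434921265, 0.018580405041575432), 87.72453308105469)
rim 926 [ 0.4797 -0.3436  0.0325] ((0.47166603803634644, -0.3433416783809662), (0.08203097432851791, 0.03832655027508736), 86.45014190673828)
```

View pics/w1.png

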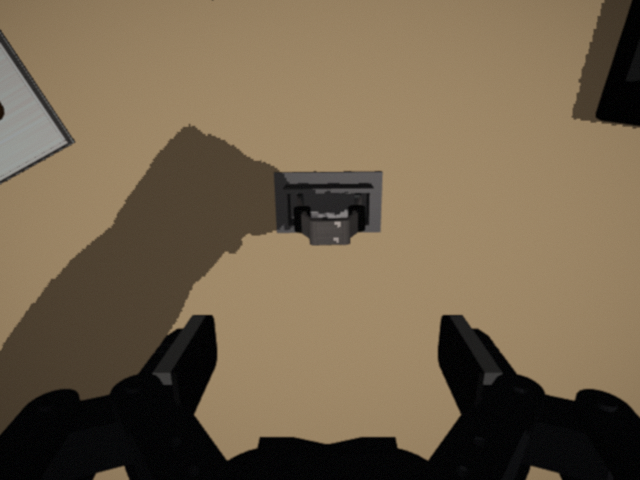

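The wrist view shows the crown at (330,228) centred in the stand, with the open fingers either side. The offset is under 2 mm, so I'll descend.

>>> servo_tool(targets=[0.015, 0.02, 0, -0.08, -1, 0.015, 0.02, 1, -0.08, -1, 0.015, 0.02, 1.8, -0.08, -1, 0.015, 0.02, 2.4, -0.08, -1, 0.015, 0.02, 2.8, -0.08, -1, 0.015, 0.02, 3.07, -0.08, -1, 0.015, 0.02, 3.07, -0.08, -1, 0.015, 0.02, 3.07, -0.08, -1])

```text
t: 2.52
tool_pos: [0.4734, -0.3436, 0.048]
eef_rot: [0.999, -0.032, 0.001, 0.0]
wrist_force: [0.8, -0.0, -0.1]
width: 0.0853
finger_force: 0.0
```

>>> servo_tool(targets=[0, 0, 0, 0, -0.4, 0, 0, 0, 0, -0.4, 0, 0, 0, 0, -0.4, 0, 0, 0, 0, -0.33, 0, 0, 0, 0, -0.33, 0, 0, 0, 0, -0.33, 0, 0, 0, 0, -0.33])

```text
t: 3.4
tool_pos: [0.4731, -0.3431, 0.0474]
eef_rot: [0.999, -0.032, 0.0, -0.0]
wrist_force: [-0.3, 2.5, 6.4]
width: 0.0571
finger_force: 8.3
```

>>> servo_tool(targets=[0, 0, 0, 0, -0.28, 0, 0, 0, 0, -0.28, 0, 0, 0, 0, -0.28])

```text
t: 3.78
tool_pos: [0.4733, -0.3432, 0.0477]
eef_rot: [0.999, -0.032, 0.0, 0.0]
wrist_force: [-0.7, 2.4, 8.9]
width: 0.055
finger_force: 11.3
```

```bash
python3 - <<'E'
from h import *
s=manip.get_state(); print(s["width"],s["finger_force"],s["wrist_force"])
p,d=optics.capture("scene"); q=optics.capture("wrist")[0]
cv2.imwrite("pics/s2.png",np.hstack([cv2.resize(p[70:220,130:300],(680,600),interpolation=2)])[:,:,::-1])
cv2.imwrite("pics/w2.png",q[:,:,::-1])
E
```

```text
0.054991874237611434 11.322920322418213 [-0.65558345  2.40882162  8.8519074 ]
```

View pics/s2.png

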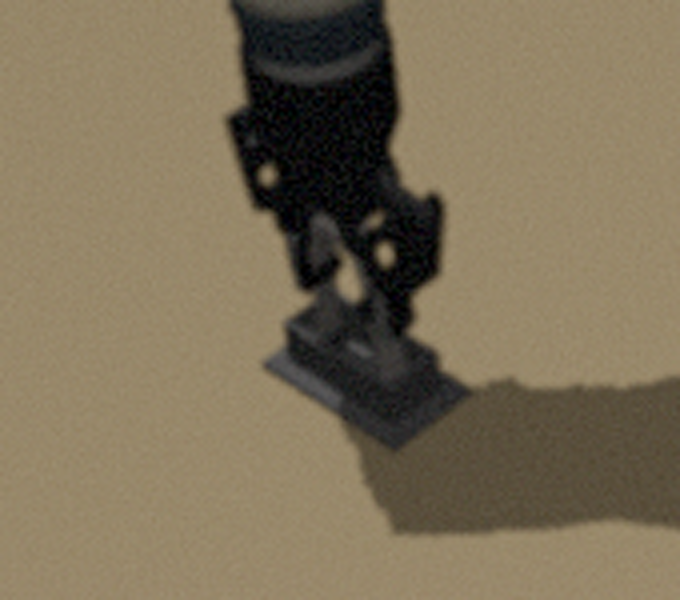

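The tongs are held at 55 mm between the fingers and still stand in the well. Lifting.

>>> servo_tool(targets=[0, 0, -0.15, 0, -0.28, 0, 0, -0.4, 0, -0.28, 0, 0, -0.8, 0, -0.28, 0, 0, -1.4, 0, -0.28, 0, 0, -2, 0, -0.28, 0, 0, -2, 0, -0.28, 0, 0, -2, 0, -0.28])

```text
t: 4.75
tool_pos: [0.4727, -0.3431, 0.167]
eef_rot: [0.999, -0.032, -0.0, 0.0]
wrist_force: [-0.6, -0.2, -1.6]
width: 0.0547
finger_force: 5.4
```

```bash
python3 - <<'E'
from h import *
s=manip.get_state(); print(s["tool_pos"],s["q"],R.from_quat(s["eef_rot"]).as_matrix().round(4),s["finger_force"])
C=cam("wrist",s); p,d=optics.capture("wrist"); np.savez("w3.npz",p=p,d=d)
a=cv2.resize(p,(480,360)); cv2.imwrite("pics/w3.png",p[:,:,::-1])
E
```

```text
[ 0.47274475 -0.34310423  0.16704076] [-7.71369645e-01  3.41156593e-01 -2.44835902e-02  1.20522191e+00
 -1.08609659e-04  2.43387708e+00] [[ 9.98e-01 -6.36e-02 -1.00e-04]
 [-6.36e-02 -9.98e-01 -0.00e+00]
 [-1.00e-04  0.00e+00 -1.00e+00]] 5.419415161013603
```

View pics/w3.png

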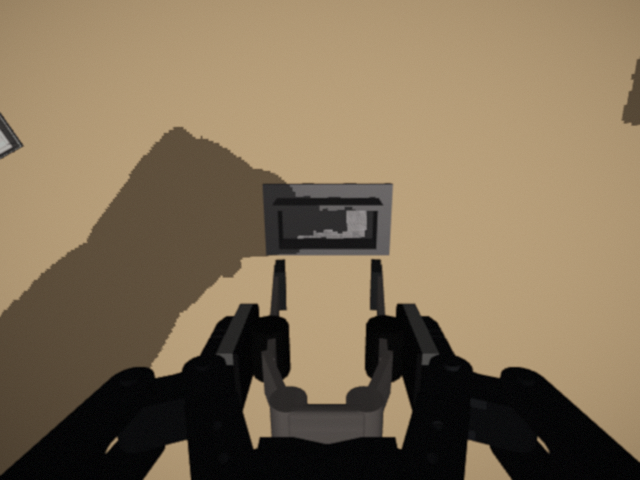

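The wrist view shows the tongs hanging with the jaws at (280,285) and (377,285), symmetric and open, and the empty well below at (328,222). I'll check the jaws' position in the tool frame.

```bash
python3 - <<'E'
from h import *
s=manip.get_state(); C=cam("wrist",s); z=np.load("w3.npz"); P=cloud(C,z["d"])
Rt=R.from_quat(s["eef_rot"]).as_matrix(); T=(P-s["tool_pos"])@Rt
for n,(r0,r1,c0,c1) in dict(jl=(264,300,276,284),jr=(264,300,373,381),crown=(408,435,290,360),rolll=(320,375,262,288),rollr=(320,375,367,392)).items():
    Q=T[r0:r1,c0:c1].reshape(-1,3); Q=Q[(z["d"][r0:r1,c0:c1].ravel()>0)]; Q=Q[Q[:,2]<.06]
    print(n,len(Q),np.median(Q,0).round(4),np.percentile(Q,3,axis=0).round(4),np.percentile(Q,97,axis=0).round(4))
W=P.reshape(-1,3); Q=W[(W[:,2]>.028)&(W[:,2]<.036)&(abs(W[:,0]-.472)<.05)&(abs(W[:,1]+.342)<.07)]
print("rim",cv2.minAreaRect(Q[:,:2].astype(np.float32)))
b=np.array([.579,-.044])-s["tool_pos"][:2]; print("to bushing tool xy mm",(Rt[:2,:2].T@b)*1000/60)
E
```

```text
jl 285 [ 0.0074 -0.0225  0.0251] [-0.0035 -0.0248  0.0043] [ 0.0098 -0.0211  0.0351]
jr 288 [0.0076 0.0229 0.0247] [-0.0031  0.0214  0.004 ] [0.0101 0.0252 0.0351]
crown 1882 [ 0.0066 -0.0009 -0.0653] [ 0.0024 -0.0091 -0.0663] [ 0.0094  0.0075 -0.0637]
rolll 1426 [ 0.0076 -0.0174 -0.0288] [-0.0059 -0.0224 -0.0468] [ 0.0101 -0.0144 -0.0214]
rollr 1367 [ 0.0078  0.017  -0.0289] [-0.0058  0.014  -0.047 ] [ 0.0102  0.0214 -0.0216]
rim ((0.47140267491340637, -0.3429744243621826), (0.08212178945541382, 0.03869704529643059), 86.447509765625)
to bushing tool xy mm [ 1.45359954 -5.08447932]
```

>>> servo_tool(targets=[0.3, -0.9, 0, -1, -0.28, 0.55, -1.8, 0, -2, -0.28, 0.8, -2.7, 0, -3.2, -0.28, 1.05, -3.6, 0, -4.4, -0.28, 1.25, -4.4, 0, -5.4, -0.28, 1.4, -4.9, 0, -6, -0.28, 1.45, -5.08, 0, -6, -0.28, 1.45, -5.08, 0, -6, -0.28, 1.45, -5.08, 0, -6, -0.28, 1.45, -5.08, 0, -6, -0.28])

```text
t: 6.05
tool_pos: [0.5789, -0.0457, 0.167]
eef_rot: [0.974, 0.227, -0.0, 0.0]
wrist_force: [0.2, 0.4, -1.0]
width: 0.0545
finger_force: 5.4
```

```bash
cat > look.py <<'E'
from h import *
import sys
n=sys.argv[1]; s=manip.get_state(); C=cam("wrist",s); p,d=optics.capture("wrist"); cv2.imwrite(f"pics/{n}.png",p[:,:,::-1]); np.savez(n+".npz",p=p,d=d)
Rt=R.from_quat(s["eef_rot"]).as_matrix(); print(s["t"],s["tool_pos"],s["q"],s["width"])
hsv=cv2.cvtColor(p,cv2.COLOR_RGB2HSV); m=((hsv[...,1]>110)&(hsv[...,2]>40)&(hsv[...,0]<20)).astype(np.uint8)
P=cloud(C,d)
near=(np.hypot(P[...,0]-.579,P[...,1]+.044)<.03)&(P[...,2]<.05)&(P[...,2]>.005)
m2=m*near.astype(np.uint8); v,u=np.nonzero(m2); print("px",len(u),u.mean(),v.mean())
Q=P[m2>0]; T=Q[Q[:,2]>np.percentile(Q[:,2],95)-.004]; c,r=cv2.minEnclosingCircle(T[:,:2].astype(np.float32)); print("bush top",c,r,T[:,2].mean())
g=(Rt.T@(np.array([*c,0])-s["tool_pos"]))[:2]/.06; print("units to go",g)
E
python3 look.py w4
```

```text
6.05 [ 0.57888354 -0.04565066  0.16702813] [-2.23090976e-01  3.35512467e-01 -3.30247997e-02  1.20241833e+00
 -1.50118421e-04  2.46026049e+00] 0.054523446266069565
px 332 326.75 223.6867469879518
bush top (0.5807822346687317, -0.04440774396061897) 0.010519234463572502 0.027540571094193313
units to go [ 0.0381516 -0.0046247]
```

View pics/w4.png

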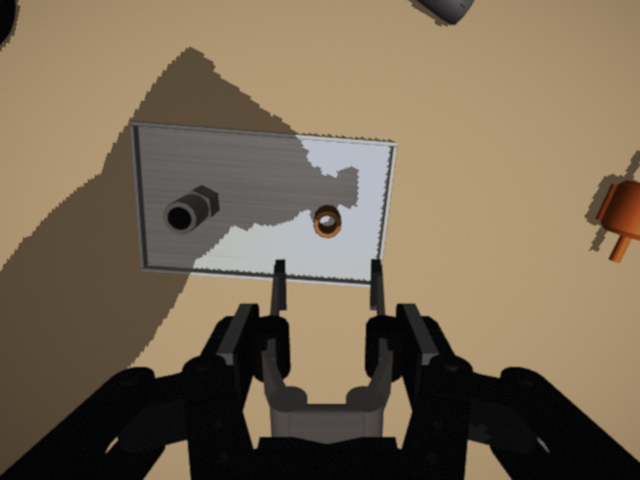

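The bushing, at (327,222), lies midway between the jaws and the socket is well to the left at (180,215). Descend.

>>> servo_tool(targets=[0.03, 0, 0.5, 0, -0.28, 0.03, 0, 1, 0, -0.28, 0.03, 0, 1.4, 0, -0.28, 0.03, 0, 1.7, 0, -0.28, 0.03, 0, 1.9, 0, -0.28, 0.03, 0, 1.96, 0, -0.28, 0.03, 0, 1.96, 0, -0.28, 0.03, 0, 1.96, 0, -0.28])

```text
t: 7.1
tool_pos: [0.5812, -0.0439, 0.0502]
eef_rot: [0.974, 0.228, 0.001, 0.0]
wrist_force: [0.1, -0.2, -0.1]
width: 0.0545
finger_force: 5.4
```

>>> servo_tool(targets=[0, 0, 0, 0, -0.22, 0, 0, 0, 0, -0.19, 0, 0, 0, 0, -0.16, 0, 0, 0, 0, -0.13, 0, 0, 0, 0, -0.1, 0, 0, 0, 0, -0.1, 0, 0, 0, 0, -0.1, 0, 0, 0, 0, -0.1])

```text
t: 8.1
tool_pos: [0.5808, -0.0438, 0.0495]
eef_rot: [0.974, 0.228, 0.0, 0.0]
wrist_force: [0.1, -0.5, -0.9]
width: 0.0474
finger_force: 7.6
```

>>> servo_tool(targets=[0, 0, 0, 0, -0.06, 0, 0, 0, 0, -0.06, 0, 0, 0, 0, -0.06, 0, 0, 0, 0, -0.06])

```text
t: 8.6
tool_pos: [0.5809, -0.0438, 0.0496]
eef_rot: [0.974, 0.228, 0.0, 0.0]
wrist_force: [-0.4, -1.8, 2.0]
width: 0.0456
finger_force: 30.2
```

>>> servo_tool(targets=[0, 0, -0.1, 0, -0.06, 0, 0, -0.3, 0, -0.06, 0, 0, -0.6, 0, -0.06, 0, 0, -1, 0, -0.06, 0, 0, -1.5, 0, -0.06, 0, 0, -2, 0, -0.06, 0, 0, -2, 0, -0.06, 0, 0, -2, 0, -0.06])

```text
t: 9.6
tool_pos: [0.5804, -0.0436, 0.1692]
eef_rot: [0.974, 0.228, -0.0, -0.0]
wrist_force: [-1.1, 0.4, -1.7]
width: 0.0457
finger_force: 30.3
```

```bash
python3 - <<'E'
from h import *
s=manip.get_state(); p,d=optics.capture("wrist"); cv2.imwrite("pics/w5.png",p[:,:,::-1])
Rt=R.from_quat(s["eef_rot"]).as_matrix(); print(s["width"],s["finger_force"],s["q"])
# cap from top, unobstructed
C=cam("top"); t,dt=optics.capture("top"); P=cloud(C,dt)
Q=P[190:280,110:200].reshape(-1,3); Q=Q[(Q[:,2]>.017)&(Q[:,2]<.03)]; print(cv2.minEnclosingCircle(Q[:,:2].astype(np.float32)))
print("capdown z",np.median(P[320:345,128:150,2]))
for c in ([.609,.2585],): print((Rt.T@(np.array([*c,0])-s["tool_pos"]))[:2]/.06)
E
```

```text
0.04571090075309229 30.270566940307617 [-2.19190828e-01  3.36940095e-01 -2.52858631e-02  1.20904452e+00
  3.10593112e-05  2.46228060e+00]
((0.6095739603042603, 0.25979483127593994), 0.04651150479912758)
capdown z 0.022760396764297475
[ 2.66388449 -4.29956772]
```

View pics/w5.png

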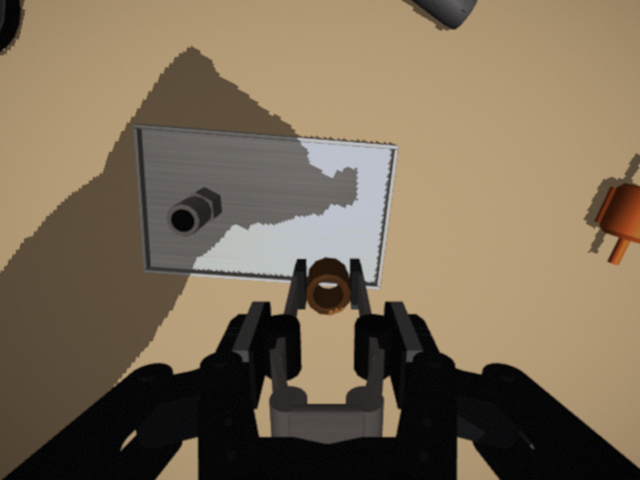

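The wrist view shows the bushing held upright between the jaws at (328,287). Moving over the upturned cap.

>>> servo_tool(targets=[0.3, -0.5, 0, -0.6, -0.06, 0.8, -1.3, 0, -1.6, -0.06, 1.3, -2.1, 0, -2.6, -0.06, 1.8, -2.9, 0, -3.6, -0.06, 2.25, -3.6, 0, -4.4, -0.06, 2.55, -4.1, 0, -5, -0.06, 2.66, -4.3, 0, -5, -0.06, 2.66, -4.3, 0, -5, -0.06, 2.66, -4.3, 0, -5, -0.06, 2.66, -4.3, 0, -5, -0.06])

```text
t: 10.95
tool_pos: [0.6093, 0.257, 0.1696]
eef_rot: [0.902, 0.433, -0.0, 0.0]
wrist_force: [-0.0, 0.0, -0.8]
width: 0.046
finger_force: 30.3
```

```bash
python3 - <<'E'
from h import *
s=manip.get_state(); C=cam("wrist",s); p,d=optics.capture("wrist"); cv2.imwrite("pics/w6.png",p[:,:,::-1])
Rt=R.from_quat(s["eef_rot"]).as_matrix(); print(s["t"],s["width"],s["finger_force"],s["tool_pos"],s["q"])
P=cloud(C,d); Q=P.reshape(-1,3); near=np.hypot(Q[:,0]-.6095,Q[:,1]-.259)<.06
F=Q[near&(Q[:,2]<.03)&(Q[:,2]>.018)]; c,r=cv2.minEnclosingCircle(F[:,:2].astype(np.float32)); print("rim",c,r)
G=Q[(np.hypot(Q[:,0]-.6095,Q[:,1]-.259)<.03)&(Q[:,2]<.015)]; print("floor",np.median(G[:,2]),len(G))
print("bench",np.median(Q[(Q[:,2]<.01)&(np.hypot(Q[:,0]-.6095,Q[:,1]-.259)>.06)][:,2]))
hsv=cv2.cvtColor(p,cv2.COLOR_RGB2HSV); m=(hsv[...,0]<20)&(hsv[...,1]>110)&(P[...,2]>.08)&(P[...,2]<.16)
T=(P[m]-s["tool_pos"])@Rt; print("bush tool",T.mean(0).round(4),np.percentile(T,2,axis=0).round(4),np.percentile(T,98,axis=0).round(4))
print("go",(Rt.T@(np.array([*c,0])-s["tool_pos"]))[:2]/.06)
E
```

```text
10.95 0.04599050690693851 30.283788442611694 [0.60934746 0.25704488 0.16963718] [ 2.72497562e-01  4.70864574e-01  1.89280201e-01  1.28921824e+00
 -1.28924989e-04  2.51946140e+00]
rim (0.610781192779541, 0.25843310356140137) 0.04583359509706497
floor 0.004871211872958581 4046
bench 0.0009503059593429231
bush tool [ 0.0012 -0.      0.0284] [-0.009  -0.0099  0.0211] [0.0103 0.0098 0.0437]
go [0.03322726 0.00387282]
```

View pics/w6.png

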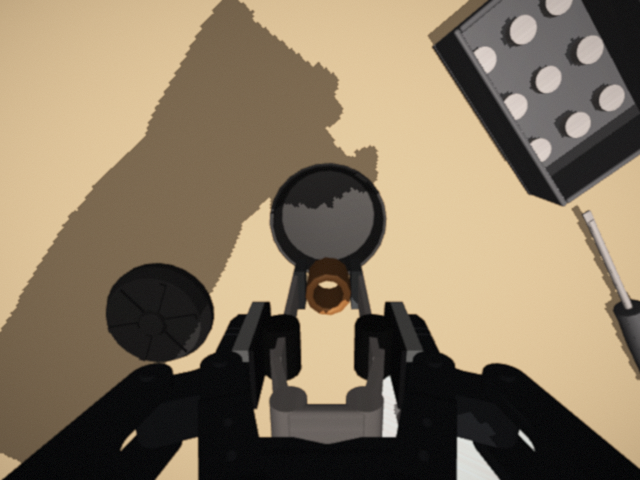

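The cap is centred at (328,215), with the bushing right over it and the other cap and the box clear. Descend gently.

>>> servo_tool(targets=[0.03, 0, 0.4, 0, -0.06, 0.03, 0, 0.9, 0, -0.06, 0.03, 0, 1.3, 0, -0.06, 0.03, 0, 1.6, 0, -0.06, 0.03, 0, 1.8, 0, -0.06, 0.03, 0, 1.88, 0, -0.06, 0.03, 0, 1.92, 0, -0.06, 0.03, 0, 1.92, 0, -0.06, 0.03, 0, 1.92, 0, -0.06])

```text
t: 12.12
tool_pos: [0.6106, 0.2598, 0.0548]
eef_rot: [0.901, 0.433, 0.0, 0.0]
wrist_force: [0.5, 0.7, -1.0]
width: 0.046
finger_force: 30.3
```

>>> servo_tool(targets=[0, 0, 0.015, 0, -0.06, 0, 0, 0.03, 0, -0.06, 0, 0, 0.04, 0, -0.06, 0, 0, 0.05, 0, -0.06, 0, 0, 0.05, 0, -0.06, 0, 0, 0.05, 0, -0.06])

```text
t: 12.88
tool_pos: [0.6103, 0.2597, 0.0513]
eef_rot: [0.901, 0.433, -0.0, 0.0]
wrist_force: [-0.6, 0.2, -1.9]
width: 0.0457
finger_force: 30.3
```

>>> servo_tool(targets=[0, 0, 0.01, 0, -0.06, 0, 0, 0.02, 0, -0.06, 0, 0, 0.02, 0, -0.06, 0, 0, 0.02, 0, -0.06])

```text
t: 13.38
tool_pos: [0.6105, 0.2598, 0.0506]
eef_rot: [0.901, 0.433, 0.0, 0.0]
wrist_force: [-0.8, -0.1, 6.1]
width: 0.0461
finger_force: 30.5
```

Contact at about 6 N. Now I'll open the tongs slowly to 55 mm.

>>> servo_tool(targets=[0, 0, 0.01, 0, -0.1, 0, 0, 0.01, 0, -0.13, 0, 0, 0.01, 0, -0.16, 0, 0, 0.01, 0, -0.19, 0, 0, 0.01, 0, -0.22, 0, 0, 0.01, 0, -0.25, 0, 0, 0.01, 0, -0.28, 0, 0, 0.01, 0, -0.28, 0, 0, 0.01, 0, -0.28, 0, 0, 0.01, 0, -0.28])

```text
t: 14.62
tool_pos: [0.6103, 0.2597, 0.0495]
eef_rot: [0.901, 0.433, 0.0, 0.0]
wrist_force: [-0.1, -0.3, -0.5]
width: 0.055
finger_force: 5.4
```

```bash
python3 - <<'E'
from h import *
p,d=optics.capture("wrist"); cv2.imwrite("pics/w7.png",p[:,:,::-1])
E
```

```text
(no output)
```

View pics/w7.png

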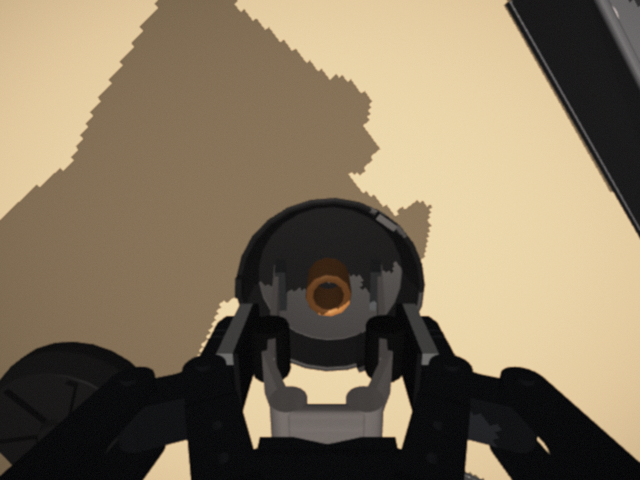

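The bushing stands upright at (328,290) in the cap, with clear gaps to both jaws. Lifting out.

>>> servo_tool(targets=[0, 0, -0.15, 0, -0.28, 0, 0, -0.4, 0, -0.28, 0, 0, -0.8, 0, -0.28, 0, 0, -1.4, 0, -0.28, 0, 0, -2, 0, -0.28, 0, 0, -2, 0, -0.28, 0, 0, -2, 0, -0.28])

```text
t: 15.55
tool_pos: [0.6102, 0.2596, 0.1697]
eef_rot: [0.901, 0.433, 0.0, 0.0]
wrist_force: [-0.9, 0.1, -1.5]
width: 0.0546
finger_force: 5.4
```

```bash
cat > go.py <<'E'
from h import *
s=manip.get_state(); Rt=R.from_quat(s["eef_rot"]).as_matrix(); print(s["t"],s["tool_pos"],s["q"][[0,5]] if hasattr(s["q"],"shape") else s["q"],s["width"])
g=np.array([.4728,-.3434,.0]); yaw=np.degrees(np.arctan2(Rt[1,0],Rt[0,0])); print("yaw",yaw,"twist to -3.65:",(yaw+3.65)/5)
print("go",(Rt.T@(g-s["tool_pos"]))[:2]/.06)
E
python3 go.py
```

```text
15.55 [0.61016057 0.25964585 0.16966638] [0.2759127  2.52115795] 0.054575882172700554
yaw 51.356923827788215 twist to -3.65: 11.001384765557642
go [-9.2802659   4.48795453]
```

>>> servo_tool(targets=[-0.4, 0.19, 0, 0.5, -0.28, -1.2, 0.58, 0, 1.5, -0.28, -2.1, 1.02, 0, 2.6, -0.28, -3, 1.45, 0, 3.7, -0.28, -3.9, 1.89, 0, 4.8, -0.28, -4.8, 2.32, 0, 5.9, -0.28, -5.7, 2.76, 0, 7, -0.28, -6.6, 3.19, 0, 8.1, -0.28, -7.5, 3.63, 0, 9.2, -0.28, -8.3, 4.01, 0, 10.2, -0.28, -8.9, 4.3, 0, 11, -0.28, -9.28, 4.49, 0, 11, -0.28])

```text
t: 17.05
tool_pos: [0.4718, -0.345, 0.1682]
eef_rot: [0.999, -0.033, -0.001, -0.001]
wrist_force: [0.3, -0.2, -1.0]
width: 0.055
finger_force: 5.5
```

>>> servo_tool(targets=[0, 0, 0, 0, -0.28, 0, 0, 0, 0, -0.28, 0, 0, 0, 0, -0.28])

```text
t: 17.42
tool_pos: [0.4732, -0.3424, 0.1693]
eef_rot: [1.0, -0.031, -0.0, -0.0]
wrist_force: [-0.0, 0.2, -2.1]
width: 0.0544
finger_force: 5.4
```

```bash
python3 go.py; python3 - <<'E'
from h import *
s=manip.get_state(); C=cam("wrist",s); p,d=optics.capture("wrist")
Rt=R.from_quat(s["eef_rot"]).as_matrix(); P=cloud(C,d); W=P.reshape(-1,3); Q=W[(W[:,2]>.028)&(W[:,2]<.036)&(abs(W[:,0]-.472)<.05)&(abs(W[:,1]+.342)<.07)]
r=cv2.minAreaRect(Q[:,:2].astype(np.float32)); print("rim",r,"go",(Rt.T@(np.array([*r[0],0])-s["tool_pos"]))[:2]/.06)
T=(P-s["tool_pos"])@Rt
for r0,r1,c0,c1 in((264,300,276,284),(264,300,373,381),(408,435,290,360)): print(np.median(T[r0:r1,c0:c1].reshape(-1,3),0).round(4))
E
```

```text
17.425 [ 0.47323386 -0.34237772  0.16931934] [-0.76999235  2.43396734] 0.05444849799929128
yaw -3.5733653347596475 twist to -3.65: 0.01532693304807049
go [-0.00517221  0.01872114]
rim ((0.4716857075691223, -0.3433828353881836), (0.0822482779622078, 0.03858784958720207), 86.37318420410156) go [-0.02372547  0.01959312]
[ 0.0075 -0.0224  0.0249]
[0.0077 0.0229 0.0247]
[ 0.0065 -0.0007 -0.0653]
```

Tongs and well are aligned to within 1 mm, so I'll lower them.

>>> servo_tool(targets=[-0.015, 0.02, 0, 0, -0.28, -0.015, 0.02, 0.5, 0, -0.28, -0.015, 0.02, 1, 0, -0.28, -0.015, 0.02, 1.35, 0, -0.28, -0.015, 0.02, 1.6, 0, -0.28, -0.015, 0.02, 1.8, 0, -0.28, -0.015, 0.02, 1.92, 0, -0.28, -0.015, 0.02, 1.98, 0, -0.28, -0.015, 0.02, 2.01, 0, -0.28, -0.015, 0.02, 2.01, 0, -0.28, -0.015, 0.02, 2.01, 0, -0.28])

```text
t: 18.85
tool_pos: [0.4722, -0.3447, 0.0492]
eef_rot: [0.999, -0.032, 0.0, 0.0]
wrist_force: [-0.0, -0.7, -0.2]
width: 0.0547
finger_force: 5.5
```

>>> servo_tool(targets=[0, 0, 0.015, 0, -0.28, 0, 0, 0.025, 0, -0.28, 0, 0, 0.025, 0, -0.28])

```text
t: 19.23
tool_pos: [0.4723, -0.3448, 0.0477]
eef_rot: [0.999, -0.032, 0.0, 0.0]
wrist_force: [-0.8, 0.6, 3.0]
width: 0.0544
finger_force: 4.9
```

>>> servo_tool(targets=[0, 0, 0, 0, -0.32, 0, 0, 0, 0, -0.36, 0, 0, 0, 0, -0.4, 0, 0, 0, 0, -0.6, 0, 0, 0, 0, -1, 0, 0, 0, 0, -1, 0, 0, 0, 0, -1, 0, 0, 0, 0, -1, 0, 0, 0, 0, -1])

```text
t: 20.35
tool_pos: [0.4721, -0.3446, 0.0474]
eef_rot: [0.999, -0.032, -0.0, 0.0]
wrist_force: [-0.6, -0.6, -0.4]
width: 0.0854
finger_force: 0.0
```

Feet are on the floor and the tongs released. Rising straight up.

>>> servo_tool(targets=[0, 0, -0.2, 0, -1, 0, 0, -0.6, 0, -1, 0, 0, -1.2, 0, -1, 0, 0, -2, 0, -1, 0, 0, -2.8, 0, -1, 0, 0, -3, 0, -1, 0, 0, -3, 0, -1, 0, 0, -3, 0, -1])

```text
t: 21.35
tool_pos: [0.4717, -0.3442, 0.2261]
eef_rot: [0.999, -0.032, -0.001, -0.001]
wrist_force: [-0.8, 0.1, -0.2]
width: 0.0857
finger_force: 0.0
```

```bash
python3 - <<'E'
from h import *
s=manip.get_state(); C=cam("wrist",s); p,d=optics.capture("wrist"); W=cloud(C,d).reshape(-1,3)
Q=W[(W[:,2]>.1)&(W[:,2]<.13)&(abs(W[:,0]-.472)<.05)&(abs(W[:,1]+.342)<.06)]; print(s["t"],"crown",len(Q),cv2.minAreaRect(Q[:,:2].astype(np.float32)),Q[:,2].max())
C=cam("top"); t,dt=optics.capture("top"); P=cloud(C,dt); Q=P[190:280,110:200].reshape(-1,3); R1=Q[(Q[:,2]>.017)&(Q[:,2]<.023)]
print(cv2.minEnclosingCircle(R1[:,:2].astype(np.float32)))
h=cv2.cvtColor(t,cv2.COLOR_RGB2HSV); m=(h[...,1]>110)&(np.hypot(P[...,0]-.61,P[...,1]-.259)<.03); print("bush",P[m].mean(0),P[m][:,2].max())
c=optics.capture("scene")[0]
cv2.imwrite("pics/end.png",np.hstack([cv2.resize(c[300:390,390:480],(400,400)),cv2.resize(p[140:280,250:410],(400,400))])[:,:,::-1])
E
```

```text
21.35 crown 1126 ((0.4718311131000519, -0.34520789980888367), (0.030373532325029373, 0.018388494849205017), 86.86844635009766) 0.11486721504687225
((0.6095969080924988, 0.25972166657447815), 0.0466606467962265)
bush [0.6091228  0.25965149 0.01868128] 0.030653895805479836
```

View pics/end.png

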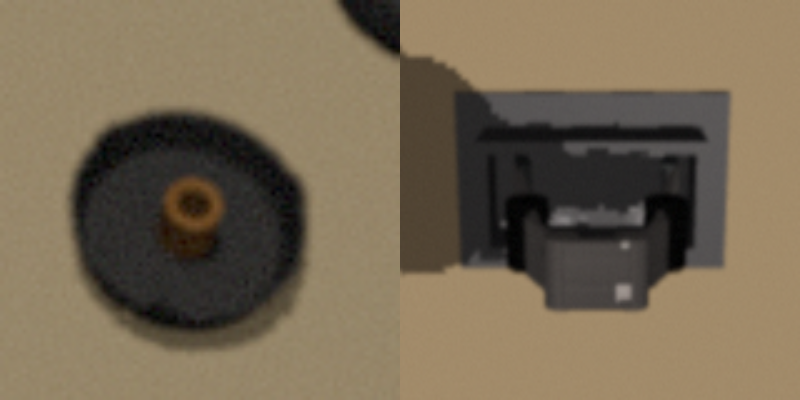

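The bushing stands upright in the cap at about (190,215) in the left half, and the tongs stand upright in the well in the right half. Handing in.

```bash
python3 -c "
from plant import ticket; print(ticket.hand_in())"
```

```text
the job is handed in; nothing more can be done
None
```

The job is handed in at about 21 s, with no verdict returned: the last pictures show the bushing upright near the centre of the upturned cap, the cap not measurably moved, and the tongs back upright in their stand, released.

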